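# Clamp a work block under a star-knob hold-down

## Robot

A 6-joint arm with a two-finger parallel gripper is mounted at the origin on the work surface. World frame = base frame: x ahead of the robot, y to its left, z up, the work surface at z = 0. Lengths are in m, angles in rad, forces in N, time in s.
With the tool pointing down it reaches from about 0.3 to 0.875 m from the base axis. Payload 6.4 kg.
Tool frame: the origin (TCP) lies midway between the tips of the shut fingers; the grasp point (between the pads) lies 19 mm behind it; z points along the fingers, y is the line along which they close (so a half turn about z gives the same grasp; the last joint's range is limited). The gripper opens to 85 mm and grips with 20 to 120 N. Pads are 22 mm wide; open, the fingers measure 114 mm over their backs; the gripper's body (76 mm by 85 mm) begins 54 mm behind the grasp point. The pads swing forward as they close: fully open they stand 13 mm farther back than shut.
Start: joints at [-1.489, 0.181, 1.607, -0, 1.354, -0.206], TCP at [0.163, -0.551, 0.231] pointing down, gripper open.
Joint ranges: [-2.99, 2.99], [-0.89, 2.07], [0.3, 2.58], [-1.14, 4.28], [0, 2.63], [-3.12, 3.12]. Speed limits (rad/s): [2.57, 2.57, 3.01, 3.14, 3.14, 3.14].

## Interface

Orientations are given as a unit quaternion [w, x, y, z].
In Python, from bench import sensors, vision, ctrl gives the robot as it stands.
- The arm moves only by the tool carry_out, never from a script. Its argument "deltas" is text: rows parted by semicolons, each of 7 numbers parted by spaces: the shift along the tool's x, y, z in mm, then the turn, a rotation vector about the tool's x, y, z in rad, then the closure, from 0 (fully open) to 1 (shut). In form: tx ty tz ax ay az claw; .... A call has 1 to 12 rows; each row is the pose to reach, as a shift and turn from the pose commanded when the call began, along the tool's axes at that moment; what a row does not reach only later rows make up. A row lasts 1/8 s, in which the tool goes at most 62.5 mm and 10.7 degrees, less where a joint would pass 70% of its speed; a pose out of reach is approached as far as the arm can. A call with a gripper value outside its range is refused whole. The fingers move at their own pace and stop on an object; the grip force is fixed at half the most. Time passes only in rows, so rows that repeat a pose let the fingers close. It gives the time, the measured TCP pose, the force, the opening and the grip force at its end, in the units of the state.
- sensors.get_obs(): the state, without advancing time (a new reading comes with each control period).
- vision.camera(name): name is "side" or "top"; returns the picture (480x640x3 uint8, blue, green, red); there is no depth.
- vision.camera_model(name): a dict with "K" (3x3 intrinsics, pixels), "extrinsics" (4x4, takes a point from world to camera coordinates). Camera axes: x right, y down, z forward; pixel columns grow to the right and rows downward; lengths in m; the calibration is good to about 2 mm. A picture is of the moment at which its call begins. camera_model takes no time and is no camera call.
- ctrl.hand_in(): hands the job in; it is judged then, once.
The state is a dict: "time_s": time; "q": joint angles; "dq": joint speeds; "joint_efforts": joint torques, N m; "eef_pos": TCP position; "eef_rot": TCP orientation; "wrist_force": force on the tool from outside, world axes, zero at the start; "torque": the same for the moment, N m; "opening": opening from 0.0 (shut) to 1.0 (fully open); "grasp_force": force on a finger pad.
Only numpy, scipy, OpenCV 4.12 (cv2) and the standard library are available. Lean on these libraries where they do the work, as an engineer would, in place of code of your own. Each camera call takes 0.05 s, during which the arm holds its last target. There are 200 camera calls.

## Task

Slide the wooden block along its lane until it is fully home against the steel stop. Then, without lifting the star knob off its stud, turn it gently backwards (anticlockwise seen from above) until you feel it drop into the thread, and from there forwards (clockwise) until it has pulled the clamp arm firmly down on the block. Let go, and leave the glue bottle, the blue bin and the screwdriver alone.

Things in the scene. Friction and masses are not known exactly. Their poses are not given: they have to be found in the camera images.
- hold_down: Blue hold-down fixture fixed to the bench: bed plate 225 x 150 x 18 mm (x -150 to +75, y -75 to +75 mm in its frame). Origin on the bench, z up; its +x runs along the block's lane to the stop. The lane is centred on y = +30 mm; two rails 7 mm high leave 54 mm of width from x = -52 to +48 mm.
- stop_face (a point): Middle of the steel stop's face, 6 mm above the bed (z = 24 mm); the stop is 14 mm high. Axes as the fixture's: +x points into the stop.
- stud_axis (a point): On the axis of the upright stud (26 mm thick, brass coarse three-start right-hand thread, a start every 120 degrees, turn as mounted unknown), level with the clamp arm's top face when up (z = 44 mm), axes as the fixture's. The dark steel arm: 64 mm square, 6 mm thick plate round the stud, and a 34 mm wide arm over the lane.
- knob_grip (a point): Centre of the star knob's black head, on its axis, 30 mm above its underside (16 mm below its top, which has an orange dot). The head is 32 mm high: hub 46 mm across, four lobes out to 66 mm across, 12 mm thick, at 45 degrees to this point's x and y axes; so the hollows, 26 mm wide, lie on those axes. The lower 14 mm is a plain flange, 52 mm wide.
- star_knob: The same loose knob (closed cap, 46 mm high, about 0.12 kg), origin under its centre. Three hidden lugs rest on top of the thread, 4 to 9 mm above the arm. Forwards (clockwise) it now jams. Backwards 10 to 80 degrees it climbs up to 5 mm, then drops about 9 mm on to the arm; 25 degrees on it meets a stop. Press 2 to 6 N, turn with under 0.3 N m; over 80 N on the fixture damages the thread.
- clamp_arm (a joint): How far the clamp arm is down (m), 0 up; a spring holds it up (5 N, plus 1 N per mm). Its rubber foot meets the block at 0.001 and gives at 4 N per mm. From the drop, 45 to 70 degrees of forward turn pull the arm down to 0.0016; 70 to 95 degrees bring it to about 0.0028, where the knob meets a hard end stop. It stays where it is left.
- block_center (a point): Centre of the wooden work block, 120 x 50 x 12 mm (x, y, z), loose on the bed in the lane, its far end 25 to 45 mm short of the stop. Its near end face (-x) is free and can be pushed. Home: this centre lies 60 mm before the stop's face.
- glue: White glue bottle, 40 mm thick, 85 mm high, origin under its centre; leave alone.
- bin: Blue open bin, 100 x 75 x 45 mm, origin under its centre; leave alone.
- driver: Red-handled screwdriver lying on the bench, about 200 mm long; leave alone.
Mind the look-alikes: they are no part of the job. There is more than one size of the part that bears block_center; the job needs the middle-sized.

How it is judged:
On the way, in this order (a step that is already met when the one before it is completed fails the run):
1. the block is home: its centre within 2.5 mm of home along the lane (x of block_center in the frame of hold_down above -0.0125 m), for 0.2 s.
2. the knob has dropped into the thread: its underside no more than 2 mm above where the clamp arm's top stands when up (z of star_knob in the frame of hold_down below 0.046 m and angle between knob_grip's own z axis and vertical below 0.1 rad), for 0.1 s.
At the end, for the whole second after the job is handed in: The knob stands upright (within 0.1 rad) and still on the stud, drawn down so that the clamp arm is at least 1.6 mm down, pressing on the block, and the block is within 2.5 mm of home (value of joint clamp_arm above 0.0016 m and z of star_knob in the frame of hold_down below 0.0431 m and angle between knob_grip's own z axis and vertical below 0.1 rad and x of block_center in the frame of hold_down above -0.0125 m and linear speed of star_knob below 0.01 m/s); the robot touches nothing.
It fails at once if the star knob is lifted off the stud (over 15 mm above its place) (z of star_knob in the frame of hold_down above 0.068 m).
It fails at once if more than 80 N between the knob and the fixture (thread damaged) (contact force between star_knob and hold_down above 80 N).
It fails at once if the glue bottle is disturbed (distance of glue from where it was at the start of the episode above 0.02 m or angle between glue's own z axis and vertical above 0.3 rad).
It fails at once if the blue bin is moved (distance of bin from where it was at the start of the episode above 0.02 m).
It fails at once if the screwdriver is moved (distance of driver from where it was at the start of the episode above 0.02 m).
It also fails if it takes over 72 s, if anything falls off the work surface, if the arm or the gripper's body presses on something with over 40 N, if the wrist force passes 120 N, or if a joint passes its speed limit or range.

## Working session

There is one attempt and no reset: what is moved stays moved. The work goes in short steps, Python scripts to look and compute and a tool call to move; the robot and the scene stay as the last step left them, time stands still between calls to the robot, and variables do not carry over. Pictures are saved under pics/ and viewed, at most 10 in all, crops included, and the job is handed in when it is done.

Besides the shell and the picture viewer there is one more tool, called as name(argument=value, ...) on one line, values as JSON. carry_out: Moves the arm, as the interface text tells. Its arguments: {"type":"object","properties":{"deltas":{"type":"string"}},"required":["deltas"]}

```bash
mkdir -p pics
python3 - <<'E'
from bench import sensors, vision
import cv2,numpy as np
a=vision.camera("side");b=vision.camera("top")
cv2.imwrite("pics/side0.png",a);cv2.imwrite("pics/top0.png",b)
for n in("side","top"):
    m=vision.camera_model(n);print(n,np.round(m["K"],1).tolist(),np.round(m["extrinsics"],4).tolist())
o=sensors.get_obs();print(o["eef_pos"],o["eef_rot"],o["time_s"],o["opening"])
E
```

```text
side [[475.0, 0.0, 321.1], [0.0, 475.0, 238.7], [0.0, 0.0, 1.0]] [[-0.9528, -0.3034, -0.0075, 0.531], [-0.2034, 0.6568, -0.7261, 0.1346], [0.2252, -0.6903, -0.6875, 0.7902], [0.0, 0.0, 0.0, 1.0]]
top [[477.7, 0.0, 312.4], [0.0, 477.7, 236.1], [0.0, 0.0, 1.0]] [[0.024, -0.9997, 0.0104, 0.0136], [-0.9977, -0.0246, -0.0638, 0.5185], [0.064, -0.0088, -0.9979, 1.1018], [0.0, 0.0, 0.0, 1.0]]
[ 0.16319359 -0.55084697  0.23048692] [-7.84699622e-04  9.89661714e-01  1.43419220e-01  5.64905874e-05] 0.1 0.9966631157087974
```

View pics/side0.png

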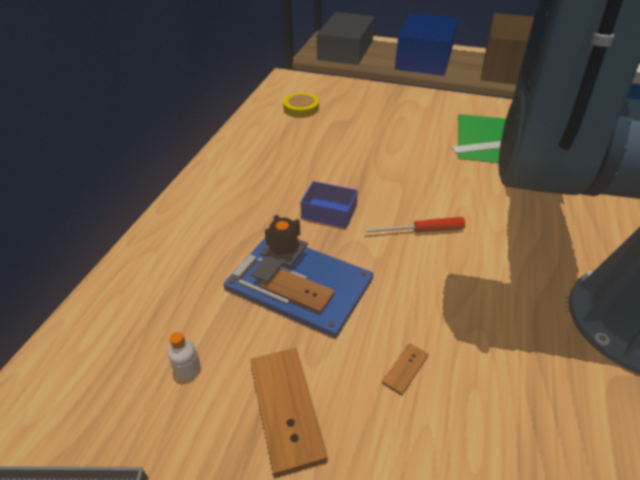

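View pics/top0.png

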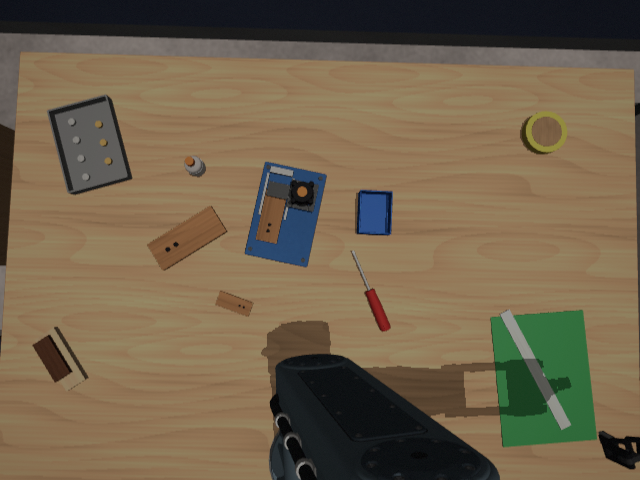

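The look-alikes for the block in top view are the large one (187,238), the small one (234,303) and the middle one in the fixture lane (272,220), which is my choice. The knob is at (302,192). The other blue item is the bin at (374,213). Next I measure and check a close crop.

```bash
cat > h.py <<'E'
from bench import sensors, vision
import cv2,numpy as np
def mod(n):
    m=vision.camera_model(n);return np.array(m["K"]),np.array(m["extrinsics"])
def ray(n,uv):
    K,T=mod(n);uv=np.atleast_2d(uv).astype(float)
    d=(np.linalg.inv(K)@np.c_[uv,np.ones(len(uv))].T).T@T[:3,:3]
    return -T[:3,:3].T@T[:3,3],d
def plane(n,uv,z):
    c,d=ray(n,uv);return c+d*((z-c[2])/d[:,2])[:,None]
def tri(uvs,uvt):
    (c1,d1),(c2,d2)=ray("side",uvs),ray("top",uvt);d1,d2=d1[0]/np.linalg.norm(d1),d2[0]/np.linalg.norm(d2)
    s=np.linalg.lstsq(np.c_[d1,-d2],c2-c1,rcond=None)[0];a,b=c1+s[0]*d1,c2+s[1]*d2
    return (a+b)/2,np.linalg.norm(a-b)
def proj(n,P):
    K,T=mod(n);p=(K@(np.atleast_2d(P)@T[:3,:3].T+T[:3,3]).T).T;return p[:,:2]/p[:,2:]
def rect(n,img,c,z,half=.08,s=.0004,yaw=0):
    # metric view on plane z: right = +x', down = -y' (frame turned by yaw)
    R=np.array([[np.cos(yaw),-np.sin(yaw)],[np.sin(yaw),np.cos(yaw)]])
    q=np.array([[-1,1],[1,1],[1,-1],[-1,-1]])*half
    P=np.c_[q@R.T+c,np.full(4,z)];N=int(2*half/s)
    H=cv2.getPerspectiveTransform(proj(n,P).astype(np.float32),np.float32([[0,0],[N,0],[N,N],[0,N]]))
    return cv2.warpPerspective(img,H,(N,N),flags=cv2.INTER_CUBIC)
def blob(img,lo,hi,box):
    m=cv2.inRange(cv2.cvtColor(img,cv2.COLOR_BGR2HSV),lo,hi);k=np.zeros_like(m);x0,y0,x1,y1=box;k[y0:y1,x0:x1]=m[y0:y1,x0:x1]
    c=max(cv2.findContours(k,cv2.RETR_EXTERNAL,cv2.CHAIN_APPROX_NONE)[0],key=cv2.contourArea);return c[:,0,:]
def cen(c):
    m=cv2.moments(c);return np.array([m["m10"],m["m01"]])/m["m00"]
E
python3 - <<'E'
from h import *
a=cv2.imread("pics/side0.png");b=cv2.imread("pics/top0.png")
bs=blob(a,(5,150,120),(20,255,255),(268,215,298,240));bt=blob(b,(5,150,120),(20,255,255),(292,182,312,202))
print("dot",cen(bs),cen(bt),tri(cen(bs),cen(bt)))
for n,im,box in(("side",a,(215,225,385,340)),("top",b,(235,155,335,275))):
    c=blob(im,(100,110,50),(125,255,255),box)
    for z in(.018,):
        r=cv2.minAreaRect((plane(n,c,z)[:,:2]*1000).astype(np.float32));print(n,"bed",r,cv2.boxPoints(r).round(1).tolist())
E
```

```text
dot [281.85828343 225.00199601] [301.73219373 191.32763533] (array([0.61093566, 0.05279115, 0.094706  ]), np.float64(0.0007439826289955283))
side bed ((559.0903930664062, 98.81732177734375), (142.74420166015625, 200.78668212890625), 79.20552825927734) [[447.1000061035156, 47.5], [644.2999877929688, 9.899999618530273], [671.0999755859375, 150.10000610351562], [473.79998779296875, 187.6999969482422]]
top bed ((569.044189453125, 90.93345642089844), (147.8948516845703, 221.29229736328125), 79.26627349853516) [[446.6000061035156, 38.900001525878906], [664.0, -2.299999952316284], [691.5, 143.0], [474.1000061035156, 184.1999969482422]]
```

Run:
```python
from h import *
a=cv2.imread("pics/side0.png");b=cv2.imread("pics/top0.png");y=np.radians(-10.75)
A=rect("top",b,(.575,.085),.030,.1,.0005,y)
B=rect("top",b,(.611,.0528),.093,.04,.0002,y);C=rect("side",a,(.611,.0528),.093,.04,.0002,y)
cv2.imwrite("pics/c0.png",np.hstack([A,np.vstack([B[::2,::2],C[::2,::2]])]))
```

```text
(no output)
```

View pics/c0.png

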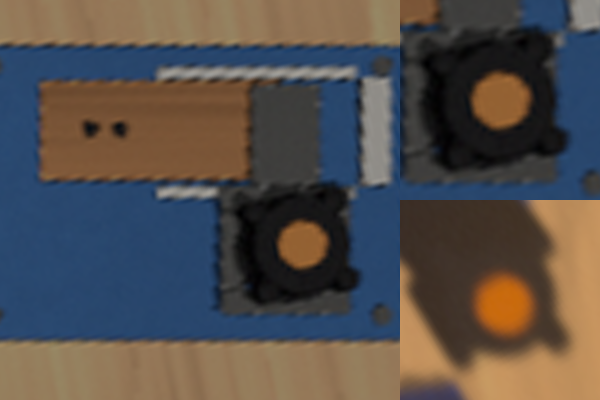

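The crop shows the middle block in the lane, with its near end at px (38,130) and its far end hidden under the arm. The stop face is at about (360,130), and the knob's lobes sit at about 54 degrees in the fixture frame. In that frame the block's near end is at x ≈ -111 mm and the stop face at about +49 mm, which agrees with the text. Next: shut the gripper and move behind the block.

carry_out(deltas="496 -573 0 0 0 -1.095 1; 496 -573 0 0 0 -1.095 1; 496 -573 0 0 0 -1.095 1; 496 -573 0 0 0 -1.095 1; 496 -573 0 0 0 -1.095 1; 496 -573 0 0 0 -1.095 1; 496 -573 0 0 0 -1.095 1; 496 -573 0 0 0 -1.095 1; 496 -573 0 0 0 -1.095 1; 496 -573 0 0 0 -1.095 1; 496 -573 0 0 0 -1.095 1; 496 -573 0 0 0 -1.095 1")

```text
time_s: 1.6
eef_pos: [0.4733, 0.1339, 0.2312]
eef_rot: [0.0, 0.77, 0.638, 0.0]
wrist_force: [1.7, -0.8, 0.8]
opening: -0.0
grasp_force: 0.0
```

carry_out(deltas="0 0 0 0 0 0 1")

```text
time_s: 1.72
eef_pos: [0.4731, 0.1354, 0.2305]
eef_rot: [-0.001, 0.768, 0.64, -0.0]
wrist_force: [0.0, -0.5, -0.6]
opening: -0.002
grasp_force: 0.0
```

```bash
cat >> h.py <<'E'
from scipy.spatial.transform import Rotation as Ro
F0=np.array([.6058,.0839,0]);FR=Ro.from_euler("z",-10.75,degrees=True)
def st():
    o=sensors.get_obs();R=Ro.from_quat(np.roll(o["eef_rot"],-1));x=R.as_matrix()
    print("t",round(o["time_s"],2),"fix mm",(FR.inv().apply(o["eef_pos"]-F0)*1000).round(1),"yaw",np.degrees(np.arctan2(x[1,0],x[0,0])).round(2),"zz",x[:,2].round(3),"q6",o["q"][5].round(2),"F",np.round(o["wrist_force"],1),"T",np.round(o["torque"],2),"op",round(o["opening"],3),"g",np.round(o["grasp_force"],1))
    return o,R
def goto(fx,fy,z,yaw):  # fixture mm, world yaw deg -> tool deltas
    o,R=st();p=F0+FR.apply(np.array([fx,fy,z])/1000)
    T=Ro.from_euler("z",yaw,degrees=True)*Ro.from_quat([1,0,0,0])
    print("delta",(R.inv().apply(p-o["eef_pos"])*1000).round(1),(R.inv()*T).as_rotvec().round(3))
E
python3 -c "
from h import *
goto(-138,30,24,79.25)"
```

```text
t 1.73 fix mm [-140.    25.9  230.5] yaw 79.58 zz [-0.001  0.001 -1.   ] q6 0.22 F [ 0.  -0.5 -0.6] T [-0.05  0.01 -0.  ] op -0.002 g 0.0
delta [  4.    2.3 206.5] [-0.001 -0.001  0.006]
```

carry_out(deltas="4 2 50 0 0 0 1; 4 2 100 0 0 0 1; 4 2 150 0 0 0 1; 4 2 180 0 0 0 1; 4 2 195 0 0 0 1; 4 2 206 0 0 0 1; 4 2 206 0 0 0 1; 4 2 206 0 0 0 1")

```text
time_s: 2.72
eef_pos: [0.4766, 0.1352, 0.0264]
eef_rot: [0.001, 0.77, 0.638, 0.001]
wrist_force: [-0.6, -0.8, 0.1]
opening: -0.002
grasp_force: 0.0
```

```bash
python3 -c "
from h import *
goto(-90,30,24,79.25)
a=vision.camera('side');cv2.imwrite('pics/s1.png',cv2.resize(a[200:360,200:400],None,fx=3,fy=3,interpolation=2))"
```

```text
t 2.73 fix mm [-136.5   26.3   26.4] yaw 79.23 zz [ 0.002  0.    -1.   ] q6 0.22 F [-0.6 -0.8  0.1] T [-0.02  0.02  0.02] op -0.002 g 0.0
delta [ 3.7 46.5  2.5] [ 0.002 -0.    -0.   ]
```

View pics/s1.png

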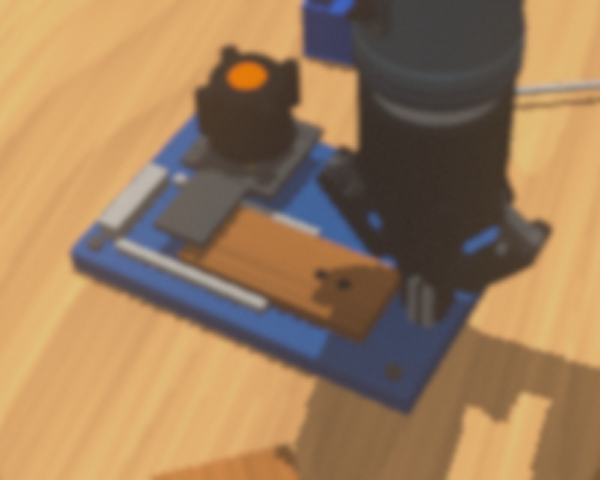

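The shut fingertips stand just behind the block's near end at (425,300), slightly to the right of the lane centre. I'll shift +x tool and push slowly.

carry_out(deltas="4 5 2 0 0 0 1; 4 9 2 0 0 0 1; 4 13 2 0 0 0 1; 4 17 2 0 0 0 1; 4 21 2 0 0 0 1; 4 25 2 0 0 0 1; 4 29 2 0 0 0 1; 4 33 2 0 0 0 1; 4 36 2 0 0 0 1; 4 38 2 0 0 0 1; 4 38 2 0 0 0 1")

```text
time_s: 4.15
eef_pos: [0.5137, 0.1321, 0.0234]
eef_rot: [-0.0, 0.77, 0.638, -0.0]
wrist_force: [-3.5, 0.7, 4.4]
opening: -0.005
grasp_force: 2.4
```

Run:
```python
from h import *
st()
b=vision.camera('top');cv2.imwrite('pics/t1.png',b)
A=rect("top",b,F0[:2],.030,.1,.0005,np.radians(-10.75))
cv2.imwrite('pics/t1r.png',A)
```

```text
t 4.15 fix mm [-99.5  30.2  23.4] yaw 79.23 zz [-0.  0. -1.] q6 0.22 F [-3.5  0.7  4.4] T [0.08 0.44 0.04] op -0.005 g 2.4
```

View pics/t1r.png

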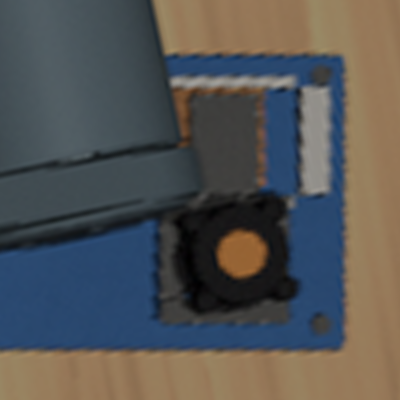

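The block's far end now shows at px (264,140), x ≈ 32 mm. The stop face is at px 300, so there are about 17 mm to go.

carry_out(deltas="0 4 0 0 0 0 1; 0 8 0 0 0 0 1; 0 11 0 0 0 0 1; 0 13 0 0 0 0 1; 0 15 0 0 0 0 1; 0 15 0 0 0 0 1")

```text
time_s: 4.95
eef_pos: [0.5284, 0.1293, 0.0234]
eef_rot: [-0.0, 0.77, 0.638, -0.0]
wrist_force: [-3.5, -0.2, 4.5]
opening: -0.002
grasp_force: 2.6
```

carry_out(deltas="0 1 0 0 0 0 1; 0 2 0 0 0 0 1; 0 2 0 0 0 0 1")

```text
time_s: 5.32
eef_pos: [0.5302, 0.129, 0.0234]
eef_rot: [-0.0, 0.77, 0.638, -0.0]
wrist_force: [-3.6, 0.8, 6.2]
opening: 0.001
grasp_force: 2.8
```

carry_out(deltas="0 1 0 0 0 0 1; 0 1 0 0 0 0 1; 0 1 0 0 0 0 1")

```text
time_s: 5.7
eef_pos: [0.5311, 0.1288, 0.0234]
eef_rot: [-0.0, 0.77, 0.638, -0.0]
wrist_force: [-4.0, 0.6, 5.8]
opening: 0.003
grasp_force: 2.8
```

Run:
```python
from h import *
st()
b=vision.camera('top')
A=rect("top",b,F0[:2],.030,.1,.0005,np.radians(-10.75))
h=cv2.cvtColor(A,cv2.COLOR_BGR2HSV)
for r in (110,130,150,170):print([(int(x[0]),int(x[2])) for x in h[r,256:310:4]])
```

```text
t 5.7 fix mm [-81.7  30.2  23.4] yaw 79.23 zz [-0.001  0.    -1.   ] q6 0.21 F [-4.   0.6  5.8] T [ 0.14  0.6  -0.02] op 0.003 g 2.8
[(13, 75), (12, 97), (13, 112), (13, 115), (14, 115), (14, 116), (13, 117), (13, 116), (13, 115), (14, 117), (13, 90), (13, 97), (30, 137), (20, 149)]
[(12, 77), (13, 109), (14, 124), (13, 124), (13, 124), (14, 124), (13, 124), (13, 124), (13, 124), (14, 124), (14, 104), (14, 112), (30, 140), (21, 150)]
[(12, 77), (13, 103), (13, 122), (14, 125), (13, 125), (13, 126), (13, 126), (13, 126), (13, 125), (13, 126), (13, 114), (13, 121), (24, 141), (24, 149)]
[(12, 75), (13, 106), (14, 122), (13, 126), (14, 125), (13, 126), (14, 125), (13, 125), (13, 125), (13, 125), (13, 119), (14, 112), (17, 129), (17, 146)]
```

carry_out(deltas="0 1 0 0 0 0 1; 0 1 0 0 0 0 1; 0 1 0 0 0 0 1")

```text
time_s: 6.12
eef_pos: [0.532, 0.1286, 0.0234]
eef_rot: [-0.0, 0.77, 0.638, -0.0]
wrist_force: [-3.8, 0.7, 6.1]
opening: 0.0
grasp_force: 3.2
```

carry_out(deltas="0 1 0 0 0 0 1; 0 1 0 0 0 0 1; 0 1 0 0 0 0 1")

```text
time_s: 6.5
eef_pos: [0.5327, 0.1285, 0.0235]
eef_rot: [-0.001, 0.77, 0.638, -0.001]
wrist_force: [-5.5, 0.5, 7.2]
opening: -0.001
grasp_force: 3.8
```

carry_out(deltas="0 1 0 0 0 0 1; 0 1 0 0 0 0 1; 0 1 0 0 0 0 1")

```text
time_s: 6.88
eef_pos: [0.5336, 0.1284, 0.0235]
eef_rot: [-0.001, 0.77, 0.638, -0.001]
wrist_force: [-5.8, 1.1, 7.4]
opening: -0.002
grasp_force: 4.0
```

carry_out(deltas="0 1 0 0 0 0 1; 0 1 0 0 0 0 1; 0 1 0 0 0 0 1")

```text
time_s: 7.25
eef_pos: [0.5346, 0.1282, 0.0235]
eef_rot: [-0.001, 0.77, 0.638, -0.001]
wrist_force: [-6.5, 1.8, 8.0]
opening: -0.001
grasp_force: 4.2
```

Run:
```python
from h import *
st()
b=vision.camera('top');a=vision.camera('side')
A=rect("top",b,F0[:2]+.0,.030,.1,.0005,np.radians(-10.75))[60:220,160:360]
S=a[225:325,215:345]
cv2.imwrite('pics/t2.png',np.hstack([cv2.resize(A,(400,320)),cv2.resize(S,(400,320),interpolation=2)]))
```

```text
t 7.25 fix mm [-78.3  30.2  23.5] yaw 79.24 zz [-0.002  0.    -1.   ] q6 0.21 F [-6.5  1.8  8. ] T [0.15 0.96 0.  ] op -0.001 g 4.2
```

View pics/t2.png

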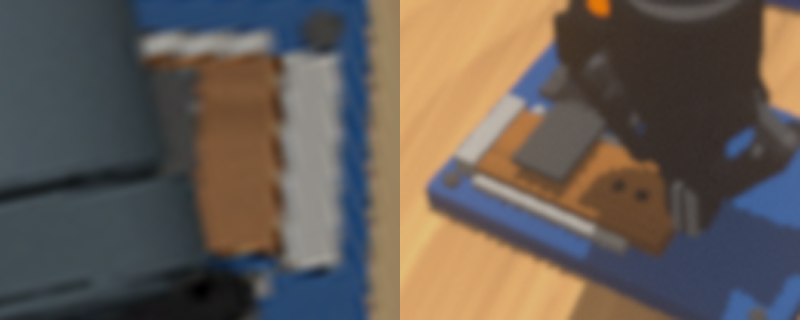

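The block's far end now reaches the stop, with only a thin dark line left at px 280. I'll push on until the force rises.

carry_out(deltas="0 1 0 0 0 0 1; 0 1 0 0 0 0 1; 0 1 0 0 0 0 1")

```text
time_s: 7.72
eef_pos: [0.5349, 0.1282, 0.0234]
eef_rot: [-0.001, 0.77, 0.638, -0.001]
wrist_force: [-9.1, 1.6, 10.6]
opening: 0.004
grasp_force: 6.0
```

carry_out(deltas="0 1 0 0 0 0 1; 0 1 0 0 0 0 1; 0 1 0 0 0 0 1")

```text
time_s: 8.1
eef_pos: [0.535, 0.1281, 0.0234]
eef_rot: [-0.002, 0.77, 0.638, -0.002]
wrist_force: [-12.0, 1.5, 14.7]
opening: -0.002
grasp_force: 7.8
```

carry_out(deltas="0 1 0 0 0 0 1; 0 1 0 0 0 0 1; 0 1 0 0 0 0 1")

```text
time_s: 8.48
eef_pos: [0.5351, 0.1281, 0.0234]
eef_rot: [-0.002, 0.77, 0.638, -0.003]
wrist_force: [-14.6, 1.4, 17.5]
opening: -0.003
grasp_force: 9.6
```

The tool has stalled at home and the force is rising. I'll back off, rise and open.

carry_out(deltas="0 -6 0 0 0 0 1; 0 -12 0 0 0 0 1; 0 -15 -10 0 0 0 1; 0 -15 -50 0 0 0 1; 0 -15 -100 0 0 0 1; 0 -15 -130 0 0 0 0; 0 -15 -130 0 0 0 0; 0 -15 -130 0 0 0 0")

```text
time_s: 9.48
eef_pos: [0.523, 0.1302, 0.1527]
eef_rot: [-0.0, 0.77, 0.638, -0.0]
wrist_force: [0.2, -0.3, 0.4]
opening: 0.635
grasp_force: 0.0
```

Run:
```python
from h import *
o,R=st()
a=vision.camera('side');b=vision.camera('top');cv2.imwrite("pics/s3.png",a);cv2.imwrite("pics/t3.png",b)
try:
  bs=blob(a,(5,150,120),(20,255,255),(268,215,298,240));bt=blob(b,(5,150,120),(20,255,255),(292,182,312,202))
  p,e=tri(cen(bs),cen(bt));print("dot",len(bs),len(bt),p,e,FR.inv().apply(p-F0))
except Exception as x:print(x)
# lobe angle from the first top picture: radial darkness profile about the dot at z .094
b0=cv2.imread("pics/top0.png")
d=plane("top",cen(blob(b0,(5,150,120),(20,255,255),(292,182,312,202))),.0947)[0,:2]
B=rect("top",b0,d,.0945,.04,.0002,0);cv2.imwrite("pics/k.png",B)
v=cv2.cvtColor(B,cv2.COLOR_BGR2HSV)[...,2].astype(float)
th=np.radians(np.arange(0,360,1))
for r in(28,30):
  s=cv2.GaussianBlur(v,(0,0),4)[(200-r*5*np.sin(th)).astype(int),(200+r*5*np.cos(th)).astype(int)]
  s=(s-s.mean());z=(s*np.exp(4j*th)).sum();print(r,"lobe angle world mod 90",np.degrees(np.angle(-z))/4%90*1, [int(x) for x in (s+v.mean())[::10]])
```

```text
t 9.47 fix mm [-90.   30.  152.7] yaw 79.22 zz [-0.001 -0.    -1.   ] q6 0.21 F [ 0.2 -0.3  0.4] T [-0.   -0.03  0.02] op 0.635 g 0.0
dot 31 25 [0.61076496 0.05274901 0.09515457] 0.000854584807133663 [ 0.01068823 -0.02967822  0.09515457]
28 lobe angle world mod 90 42.35704133435167 [133, 133, 118, 73, 44, 43, 50, 60, 72, 68, 60, 56, 51, 44, 45, 31, 38, 34, 38, 40, 34, 30, 47, 45, 55, 71, 84, 84, 85, 84, 43, 47, 50, 130, 132, 132]
30 lobe angle world mod 90 41.42579910480782 [124, 125, 121, 86, 37, 38, 57, 77, 74, 77, 61, 55, 61, 38, 31, 35, 44, 35, 38, 39, 34, 29, 36, 41, 66, 79, 80, 78, 76, 77, 59, 38, 56, 123, 124, 123]
```

View pics/k.png

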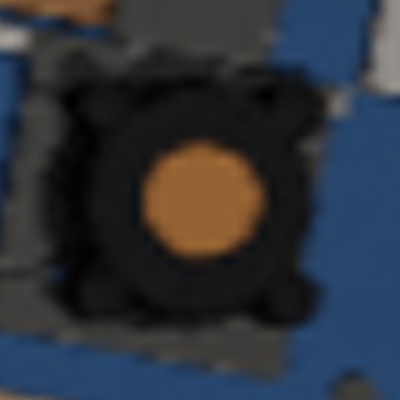

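The crop shows lobes at (298,107), (293,298), (97,298) and (97,97), i.e. at about 43.5 degrees in world, so the hollows lie at about -1.5 degrees. The gripper should go to yaw 88.5.

```bash
python3 -c "
from h import *
goto(10.7,-29.7,150,88.5)"
```

```text
t 9.57 fix mm [-90.5  29.9 151.8] yaw 79.22 zz [-0.003 -0.    -1.   ] q6 0.21 F [ 0.1  0.2 -0.3] T [-0.02  0.02 -0.05] op 0.807 g 0.0
delta [-59.5 101.2   1.5] [-0.003  0.    -0.162]
```

carry_out(deltas="-20 35 0 0 0 -0.05 0; -40 70 0 0 0 -0.1 0; -59 100 0 0 0 -0.16 0; -59 100 0 0 0 -0.16 0; -59 100 0 0 0 -0.16 0; -59 100 0 0 0 -0.16 0")

```text
time_s: 10.32
eef_pos: [0.6097, 0.0545, 0.1526]
eef_rot: [-0.001, 0.717, 0.697, -0.0]
wrist_force: [-0.1, -0.7, -0.4]
opening: 0.998
grasp_force: 0.0
```

```bash
python3 -c "
from h import *
goto(10.7,-29.7,67,88.5)"
```

```text
t 10.32 fix mm [  9.3 -28.2 152.6] yaw 88.43 zz [-0.002  0.    -1.   ] q6 -0.08 F [-0.1 -0.7 -0.4] T [-0.05  0.06  0.04] op 0.998 g 0.0
delta [-1.8  1.3 85.6] [-0.002 -0.    -0.001]
```

carry_out(deltas="-2 1 30 0 0 0 0; -2 1 50 0 0 0 0; -2 1 62 0 0 0 0; -2 1 72 0 0 0 0; -2 1 80 0 0 0 0; -2 1 85 0 0 0 0; -2 1 85 0 0 0 0; -2 1 85 0 0 0 0")

```text
time_s: 11.32
eef_pos: [0.6121, 0.0515, 0.0687]
eef_rot: [0.0, 0.717, 0.697, 0.0]
wrist_force: [0.0, 0.7, -0.0]
opening: 1.001
grasp_force: 0.0
```

```bash
python3 -c "
from h import *
goto(10.7,-29.7,67,88.5)
a=vision.camera('side');cv2.imwrite('pics/s4.png',cv2.resize(a[170:330,200:400],None,fx=3,fy=3,interpolation=2))"
```

```text
t 11.32 fix mm [ 12.2 -30.7  68.7] yaw 88.39 zz [ 0.001 -0.    -1.   ] q6 -0.08 F [ 0.   0.7 -0. ] T [-0.02 -0.03 -0.03] op 1.001 g 0.0
delta [ 1.2 -1.3  1.7] [ 0.001  0.    -0.002]
```

View pics/s4.png

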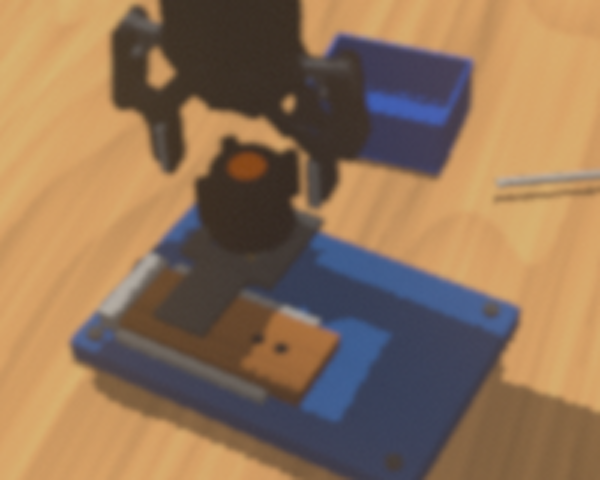

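The block is home against the stop at (130,285). The open fingers straddle the head, with tips at (168,165) and (318,200). I'll close in steps to form a loose wrench.

carry_out(deltas="1 -1 2 0 0 0 0.2; 1 -1 2 0 0 0 0.3; 1 -1 2 0 0 0 0.36; 1 -1 2 0 0 0 0.4; 1 -1 2 0 0 0 0.42; 1 -1 2 0 0 0 0.42")

```text
time_s: 12.12
eef_pos: [0.6108, 0.0526, 0.0663]
eef_rot: [0.0, 0.717, 0.697, 0.0]
wrist_force: [-0.1, -0.7, 0.3]
opening: 0.576
grasp_force: 0.0
```

```bash
python3 -c "
from h import *
goto(10.7,-29.7,66,88.5)"
```

```text
t 12.12 fix mm [ 10.7 -29.9  66.3] yaw 88.4 zz [ 0. -0. -1.] q6 -0.08 F [-0.1 -0.7  0.3] T [ 0.05 -0.    0.01] op 0.576 g 0.0
delta [0.2 0.  0.3] [ 0.     0.    -0.002]
```

carry_out(deltas="0 0 0 0 0 0 0.44; 0 0 0 0 0 0 0.45; 0 0 0 0 0 0 0.45")

```text
time_s: 12.5
eef_pos: [0.6105, 0.0526, 0.0662]
eef_rot: [-0.0, 0.717, 0.697, -0.0]
wrist_force: [-0.6, 0.4, 1.2]
opening: 0.553
grasp_force: 0.9
```

carry_out(deltas="0 0 0 0 0 -0.05 0.45; 0 0 0 0 0 -0.1 0.45; 0 0 0 0 0 -0.15 0.45; 0 0 0 0 0 -0.2 0.45; 0 0 0 0 0 -0.25 0.45; 0 0 0 0 0 -0.3 0.45")

```text
time_s: 13.25
eef_pos: [0.6111, 0.0526, 0.0666]
eef_rot: [0.0, 0.604, 0.797, 0.0]
wrist_force: [-0.2, -0.1, 2.2]
opening: 0.551
grasp_force: 1.7
```

```bash
cat >> h.py <<'E'
def dot():
    a=vision.camera('side');b=vision.camera('top')
    m=cv2.inRange(cv2.cvtColor(a,cv2.COLOR_BGR2HSV),(5,150,60),(20,255,255))[205:250,262:302]
    k=np.argwhere(m>0);
    if len(k)<5:return print("dot hidden")
    u=k.mean(0)[::-1]+[262,205];c,d=ray("side",u);w=F0+FR.apply([.0107,-.0297,0])
    s=(w[:2]-c[:2])@d[0,:2]/(d[0,:2]@d[0,:2]);print("dot px",u.round(1),len(k),"z on stud axis",(c+s*d[0]).round(4))
E
python3 -c "
from h import *
st();dot()"
```

```text
t 13.25 fix mm [ 11.1 -29.7  66.6] yaw 105.67 zz [ 0.001  0.    -1.   ] q6 -0.38 F [-0.2 -0.1  2.2] T [ 0.11  0.14 -0.06] op 0.551 g 1.7
dot px [280.9 224.5] 109 z on stud axis [0.6126 0.0536 0.0962]
```

carry_out(deltas="0 0 0 0 0 -0.05 0.45; 0 0 0 0 0 -0.1 0.45; 0 0 0 0 0 -0.15 0.45; 0 0 0 0 0 -0.2 0.45")

```text
time_s: 13.85
eef_pos: [0.6112, 0.0525, 0.0666]
eef_rot: [0.0, 0.522, 0.853, 0.0]
wrist_force: [0.9, 0.4, 1.5]
opening: 0.551
grasp_force: 1.0
```

```bash
python3 -c "
from h import *
st();dot()"
```

```text
t 13.85 fix mm [ 11.2 -29.9  66.6] yaw 117.06 zz [ 0.001 -0.    -1.   ] q6 -0.58 F [0.9 0.4 1.5] T [-0.01 -0.03  0.01] op 0.551 g 1.0
dot px [281.2 224.2] 109 z on stud axis [0.6122 0.0534 0.0969]
```

carry_out(deltas="0 0 0 0 0 -0.05 0.45; 0 0 0 0 0 -0.1 0.45; 0 0 0 0 0 -0.15 0.45; 0 0 0 0 0 -0.2 0.45")

```text
time_s: 14.45
eef_pos: [0.6112, 0.0525, 0.0664]
eef_rot: [0.0, 0.435, 0.901, 0.0]
wrist_force: [1.5, -0.7, -0.7]
opening: 0.552
grasp_force: 1.1
```

```bash
python3 -c "
from h import *
st();dot()"
```

```text
t 14.45 fix mm [ 11.1 -29.9  66.4] yaw 128.48 zz [ 0.001 -0.    -1.   ] q6 -0.78 F [ 1.5 -0.7 -0.7] T [ 0.02 -0.15 -0.01] op 0.552 g 1.1
dot px [281.5 224.4] 113 z on stud axis [0.6117 0.0531 0.0963]
```

carry_out(deltas="0 0 0 0 0 -0.05 0.45; 0 0 0 0 0 -0.1 0.45; 0 0 0 0 0 -0.15 0.45; 0 0 0 0 0 -0.2 0.45")

```text
time_s: 15.05
eef_pos: [0.6106, 0.0525, 0.0661]
eef_rot: [-0.0, 0.343, 0.939, -0.0]
wrist_force: [0.2, 0.1, 0.8]
opening: 0.549
grasp_force: 0.5
```

```bash
python3 -c "
from h import *
st();dot()"
```

```text
t 15.05 fix mm [ 10.6 -29.9  66.1] yaw 139.92 zz [-0. -0. -1.] q6 -0.98 F [0.2 0.1 0.8] T [0.04 0.02 0.02] op 0.549 g 0.5
dot px [282.2 227.7] 107 z on stud axis [0.6112 0.0529 0.0884]
```

carry_out(deltas="0 0 0 0 0 -0.05 0.45; 0 0 0 0 0 -0.1 0.45; 0 0 0 0 0 -0.15 0.45; 0 0 0 0 0 -0.2 0.45")

```text
time_s: 15.65
eef_pos: [0.6106, 0.0532, 0.0661]
eef_rot: [-0.0, 0.248, 0.969, 0.001]
wrist_force: [-0.4, 3.5, 0.9]
opening: 0.553
grasp_force: 10.1
```

```bash
python3 -c "
from h import *
st();dot()"
```

```text
t 15.65 fix mm [ 10.4 -29.3  66.1] yaw 151.31 zz [-0.     0.001 -1.   ] q6 -1.18 F [-0.4  3.5  0.9] T [ 0.48  0.12 -0.48] op 0.553 g 10.1
dot px [282.  228.1] 103 z on stud axis [0.6114 0.053  0.0876]
```

The knob has dropped about 9 mm, and then met the backward stop. I'll reverse and lower to follow it.

carry_out(deltas="0 0 0 0 0 0.08 0.45; 0 0 2 0 0 0.16 0.45; 0 0 4 0 0 0.2 0.45; 0 0 5 0 0 0.2 0.45")

```text
time_s: 16.25
eef_pos: [0.6107, 0.0524, 0.0611]
eef_rot: [-0.0, 0.343, 0.939, -0.0]
wrist_force: [0.2, -0.2, 1.0]
opening: 0.549
grasp_force: 0.0
```

```bash
python3 -c "
from h import *
st();dot()"
```

```text
t 16.25 fix mm [ 10.7 -30.   61.1] yaw 139.88 zz [-0. -0. -1.] q6 -0.98 F [ 0.2 -0.2  1. ] T [ 0.03 -0.   -0.03] op 0.549 g 0.0
dot px [282.  227.7] 106 z on stud axis [0.6114 0.053  0.0886]
```

carry_out(deltas="0 0 0 0 0 0.07 0.45; 0 0 0 0 0 0.14 0.45; 0 0 0 0 0 0.21 0.45; 0 0 0 0 0 0.28 0.45; 0 0 0 0 0 0.35 0.45; 0 0 0 0 0 0.4 0.45")

```text
time_s: 17.1
eef_pos: [0.6107, 0.0525, 0.0613]
eef_rot: [0.0, 0.523, 0.852, -0.0]
wrist_force: [-0.7, 0.2, -0.0]
opening: 0.556
grasp_force: 0.4
```

```bash
python3 -c "
from h import *
st();dot()"
```

```text
t 17.1 fix mm [ 10.7 -29.9  61.3] yaw 116.93 zz [ 0. -0. -1.] q6 -0.58 F [-0.7  0.2 -0. ] T [ 0.07  0.04 -0.01] op 0.556 g 0.4
dot px [281.7 227.8] 107 z on stud axis [0.6118 0.0532 0.0883]
```

carry_out(deltas="0 0 0 0 0 0.07 0.45; 0 0 0 0 0 0.14 0.45; 0 0 0 0 0 0.21 0.45; 0 0 0 0 0 0.28 0.45; 0 0 0 0 0 0.35 0.45; 0 0 0 0 0 0.4 0.45")

```text
time_s: 17.95
eef_pos: [0.6106, 0.0526, 0.0613]
eef_rot: [-0.0, 0.681, 0.732, -0.0]
wrist_force: [0.4, 0.2, 0.2]
opening: 0.547
grasp_force: 1.6
```

```bash
python3 -c "
from h import *
st();dot()"
```

```text
t 17.95 fix mm [ 10.6 -29.9  61.3] yaw 94.09 zz [-0. -0. -1.] q6 -0.18 F [0.4 0.2 0.2] T [0.05 0.07 0.07] op 0.547 g 1.6
dot px [281.5 227.9] 107 z on stud axis [0.6123 0.0534 0.088 ]
```

carry_out(deltas="0 0 0 0 0 0.07 0.45; 0 0 0 0 0 0.14 0.45; 0 0 0 0 0 0.2 0.45; 0 0 0 0 0 0.2 0.45")

```text
time_s: 18.55
eef_pos: [0.61, 0.0527, 0.0607]
eef_rot: [-0.001, 0.75, 0.661, -0.001]
wrist_force: [-2.5, 0.5, -1.6]
opening: 0.547
grasp_force: 1.2
```

```bash
python3 -c "
from h import *
st();dot()"
```

```text
t 18.55 fix mm [  9.9 -29.9  60.7] yaw 82.78 zz [-0.002  0.    -1.   ] q6 0.02 F [-2.5  0.5 -1.6] T [0.13 0.24 0.04] op 0.547 g 1.2
dot px [281.5 228.4] 108 z on stud axis [0.6122 0.0534 0.087 ]
```

carry_out(deltas="0 0 0 0 0 0.07 0.45; 0 0 0 0 0 0.14 0.45; 0 0 0 0 0 0.2 0.45; 0 0 0 0 0 0.2 0.45")

```text
time_s: 19.15
eef_pos: [0.6096, 0.0527, 0.0604]
eef_rot: [-0.001, 0.813, 0.583, -0.001]
wrist_force: [-2.6, 0.8, -4.4]
opening: 0.548
grasp_force: 3.1
```

```bash
python3 -c "
from h import *
st();dot()"
```

```text
t 19.15 fix mm [  9.6 -30.   60.4] yaw 71.31 zz [-0.002  0.    -1.   ] q6 0.22 F [-2.6  0.8 -4.4] T [0.06 0.44 0.02] op 0.548 g 3.1
dot px [281.6 228.6] 107 z on stud axis [0.6121 0.0533 0.0865]
```

carry_out(deltas="0 0 0 0 0 0.05 0.45; 0 0 0 0 0 0.1 0.45; 0 0 0 0 0 0.1 0.45")

```text
time_s: 19.62
eef_pos: [0.6097, 0.0528, 0.0604]
eef_rot: [-0.001, 0.841, 0.542, -0.001]
wrist_force: [-3.9, 0.3, -5.7]
opening: 0.55
grasp_force: 4.5
```

```bash
python3 -c "
from h import *
st();dot()"
```

```text
t 19.62 fix mm [  9.6 -29.9  60.4] yaw 65.57 zz [-0.002  0.    -1.   ] q6 0.32 F [-3.9  0.3 -5.7] T [0.08 0.6  0.05] op 0.55 g 4.5
dot px [281.2 228.7] 97 z on stud axis [0.6128 0.0537 0.0863]
```

carry_out(deltas="0 0 0.5 0 0 0.05 0.45; 0 0 1 0 0 0.1 0.45; 0 0 1 0 0 0.1 0.45")

```text
time_s: 20.1
eef_pos: [0.6099, 0.0527, 0.0601]
eef_rot: [-0.0, 0.867, 0.499, -0.001]
wrist_force: [-6.3, 0.5, -3.8]
opening: 0.547
grasp_force: 4.7
```

```bash
python3 -c "
from h import *
st();dot()"
```

```text
t 20.1 fix mm [  9.9 -29.9  60.1] yaw 59.81 zz [-0.002  0.    -1.   ] q6 0.42 F [-6.3  0.5 -3.8] T [0.03 0.91 0.11] op 0.547 g 4.7
dot px [280.2 229. ] 84 z on stud axis [0.6144 0.0544 0.0859]
```

carry_out(deltas="0 0 0 0 0 0.05 0.45; 0 0 0.5 0 0 0.1 0.45; 0 0 0.5 0 0 0.1 0.45")

```text
time_s: 20.58
eef_pos: [0.61, 0.0527, 0.0598]
eef_rot: [-0.0, 0.891, 0.455, -0.001]
wrist_force: [-7.1, 0.9, -2.2]
opening: 0.55
grasp_force: 5.2
```

```bash
python3 -c "
from h import *
st();dot()"
```

```text
t 20.57 fix mm [  9.9 -29.9  59.8] yaw 54.08 zz [-0.002  0.    -1.   ] q6 0.52 F [-7.1  0.9 -2.2] T [0.09 0.96 0.07] op 0.55 g 5.2
dot px [279.6 229.1] 69 z on stud axis [0.6154 0.0548 0.0857]
```

carry_out(deltas="0 0 0.3 0 0 0.05 0.45; 0 0 0.5 0 0 0.1 0.45; 0 0 0.5 0 0 0.1 0.45")

```text
time_s: 21.05
eef_pos: [0.6099, 0.0526, 0.0595]
eef_rot: [-0.0, 0.912, 0.41, -0.001]
wrist_force: [-8.2, 0.1, -1.5]
opening: 0.55
grasp_force: 6.2
```

```bash
python3 -c "
from h import *
st();dot()"
```

```text
t 21.05 fix mm [  9.9 -29.9  59.5] yaw 48.36 zz [-0.002 -0.    -1.   ] q6 0.62 F [-8.2  0.1 -1.5] T [0.03 1.16 0.14] op 0.55 g 6.2
dot px [278.9 229.1] 56 z on stud axis [0.6166 0.0554 0.0859]
```

carry_out(deltas="0 0 0 0 0 0.05 0.45; 0 0 0.3 0 0 0.1 0.45; 0 0 0.3 0 0 0.1 0.45")

```text
time_s: 21.52
eef_pos: [0.6098, 0.0529, 0.0594]
eef_rot: [-0.0, 0.931, 0.364, -0.001]
wrist_force: [-8.0, 0.8, 1.0]
opening: 0.553
grasp_force: 15.1
```

```bash
python3 -c "
from h import *
st();dot()"
```

```text
t 21.52 fix mm [  9.7 -29.7  59.4] yaw 42.67 zz [-0.002  0.    -1.   ] q6 0.72 F [-8.   0.8  1. ] T [0.21 1.38 0.44] op 0.553 g 15.1
dot px [278.1 229.4] 31 z on stud axis [0.6178 0.056  0.0854]
```

The torque jumped to 0.44 N m, so the knob has met the hard end stop. I'll relax, open and rise.

carry_out(deltas="0 0 0 0 0 -0.05 0.45; 0 0 0 0 0 -0.07 0.42; 0 0 0 0 0 -0.07 0.3; 0 0 0 0 0 -0.07 0; 0 0 0 0 0 -0.07 0; 0 0 0 0 0 -0.07 0; 0 0 -5 0 0 -0.07 0; 0 0 -20 0 0 -0.07 0; 0 0 -50 0 0 -0.07 0; 0 0 -100 0 0 -0.07 0; 0 0 -110 0 0 -0.07 0; 0 0 -110 0 0 -0.07 0")

```text
time_s: 23.12
eef_pos: [0.6114, 0.0525, 0.1706]
eef_rot: [0.001, 0.919, 0.395, 0.001]
wrist_force: [0.7, 0.6, 0.2]
opening: 1.002
grasp_force: 0.0
```

carry_out(deltas="-60 0 0 0 0 0 0; -120 0 0 0 0 0 0; -120 0 0 0 0 0 0; -120 0 0 0 0 0 0")

```text
time_s: 23.62
eef_pos: [0.528, -0.0345, 0.1682]
eef_rot: [-0.001, 0.919, 0.395, -0.0]
wrist_force: [0.6, 0.5, 0.1]
opening: 1.0
grasp_force: 0.0
```

Run:
```python
from h import *
st();dot()
b=vision.camera('top');a=vision.camera('side')
A=rect("top",b,F0[:2],.030,.1,.0005,np.radians(-10.75))
cv2.imwrite('pics/f.png',np.hstack([A,cv2.resize(a[190:350,200:360],(400,400),interpolation=2)]))
```

```text
t 23.62 fix mm [ -54.4 -130.9  168.2] yaw 46.51 zz [-0.001  0.001 -1.   ] q6 0.47 F [0.6 0.5 0.1] T [-0.07  0.   -0.03] op 1.0 g 0.0
dot px [281.9 228.8] 124 z on stud axis [0.6117 0.0532 0.0858]
```

View pics/f.png

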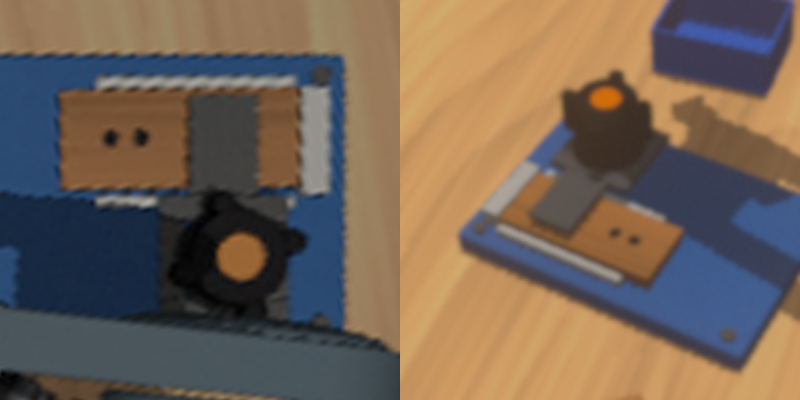

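The block is home (far end at px 300, against the stop). The knob stands upright, about 2.7 mm below its dropped height, and the robot is clear of everything.

```bash
python3 -c "
from bench import ctrl
print(ctrl.hand_in())"
```

```text
the job is handed in; nothing more can be done
None
```

I handed the job in at about 24 s with the block home against the stop, the knob turned forwards to its hard end stop and about 2.7 mm below its dropped height by camera, and the gripper clear; the turning torque went over your 0.3 N m limit twice (about 0.48 and 0.44 N m, at the backward stop and the end stop), and hand-in returned no verdict.

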